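# Put the thermal-conductivity reference blocks away in their foam trays

### The arm

A 6-joint arm with a two-finger parallel gripper is mounted at the origin on the work surface. World frame = base frame: x ahead of the robot, y to its left, z up, the work surface at z = 0. Lengths are in mm, angles in rad, forces in N, time in s.
With the tool pointing down it reaches from about 400 to 925 mm from the base axis. Payload 12.5 kg.
Tool frame: the origin (TCP) lies on the mounting face of the last link; the fingertips stand 190 mm ahead of it and the grasp point (between the pads) lies 171 mm ahead of it; z points along the fingers, y is the line along which they close (so a half turn about z gives the same grasp; the last joint's range is limited). The gripper opens to 95 mm and grips with 3 to 60 N. Pads are 20 mm wide; open, the fingers measure 119 mm over their backs; the gripper's body (75 mm by 180 mm) begins 59 mm behind the grasp point.
Start: joints at [1.121, 0.491, 1.559, -0, 1.092, -0.106], TCP at [210.643, 588.434, 404.761] pointing down, gripper open.
Joint ranges: [-3.1, 3.1], [-0.84, 2.19], [0.05, 2.79], [-1.13, 4.28], [0.06, 2.93], [-2.69, 2.69]. Speed limits (rad/s): [2.22, 2.22, 2.79, 3.14, 3.14, 3.14].

### API

Orientations are given as [roll, pitch, yaw] about the fixed x, y, z axes, in that order (R = Rz(yaw) Ry(pitch) Rx(roll)).
In Python, from cell import * gives the robot as it stands.
- The arm moves only by the tool arm_command, never from a script. Its argument "rows" is a list that holds one entry, the list of rows, each a list of 7 numbers: the shift along the tool's x, y, z normalised to -1 to 1, where 1 is 0.15 m, then the turn, a rotation vector about the tool's x, y, z normalised to -1 to 1, where 1 is 360 degrees, then the opening, from -1 (shut) to 1 (fully open). A call has 1 to 10 rows; each row is the pose to reach, as a shift and turn from the pose commanded when the call began, along the tool's axes at that moment, turning the shorter way round; what a row does not reach only later rows make up. A row lasts 1/12 s, in which the tool goes at most 41.7 mm and 7.16 degrees, less where a joint would pass 70% of its speed; a pose out of reach is approached as far as the arm can. A call with a number of a shift or a turn outside -1 to 1 is refused whole. A call with a gripper value outside its range is refused whole. The fingers move at their own pace and stop on an object; the grip force is fixed at half the most. Time passes only in rows, so rows that repeat a pose let the fingers close. It gives the time, the measured TCP pose, the force, the opening and the grip force at its end, in the units of the state.
- state(): the state, without advancing time (a new reading comes with each control period).
- read_camera(name): name is "scene" or "top"; returns (picture, depth): 480x640x3 uint8, red, green, blue; 480x640 float32, mm along the optical axis (not along the pixel's ray), 0 where there is no reading.
- get_calibration(name): a dict with "camera_matrix" (3x3 intrinsics, pixels), "position" and "orientation" of the camera in the world. Camera axes: x right, y up, looking along -z (the intrinsics and any distortion apply to the point x, -y, -z); pixel columns grow to the right and rows downward; lengths in mm; the calibration is good to about 2 mm. A picture is of the moment at which its call begins. get_calibration takes no time and is no camera call.
- job_done(): hands the job in; it is judged then, once.
The state is a dict: "t": time; "joints": joint angles; "qvel": joint speeds; "tau": joint torques, N m; "eef_pos": TCP position; "tcp_rot": TCP orientation; "ft_force": force on the tool from outside, world axes, zero at the start; "moment": the same for the moment, N m; "opening": opening from 0.0 (shut) to 1.0 (fully open); "grip_force": force on a finger pad.
Only numpy, scipy, OpenCV 4.12 (cv2) and the standard library are available. Lean on these libraries where they do the work, as an engineer would, in place of code of your own. Each camera call takes 0.05 s, during which the arm holds its last target. There are 200 camera calls.

### The job

Put the four reference blocks away after the measurement: each goes into the foam tray whose cut-out has its outline (large disc, small disc, square, oblong), upright and lying flat on the yellow bottom of the cut-out. Set the blocks down rather than dropping them, and do not push or knock over the reagent jar and the flask.

Things in the scene. Friction and masses are not known exactly. Their poses are not given: they have to be found in the camera images.
- steel_disc: Loose reference block: bright stainless-steel cylinder, 52 mm in diameter, 40 mm high, standing upright on the bench. Origin at the centre of its underside, z up. About 0.6 kg.
- brass_disc: Loose reference block: yellow brass cylinder, 32 mm in diameter, 40 mm high, standing upright on the bench. Origin at the centre of its underside, z up. About 0.3 kg.
- ptfe_block: Loose reference block: white plastic block, 46 x 46 mm square in plan, 40 mm high, standing upright on the bench. Origin at the centre of its underside, z up. x and y along its sides, any yaw. About 0.2 kg.
- brick_block: Loose reference block: brick-red fireclay block, oblong, 64 mm along its x and 30 mm along its y, 40 mm high, standing upright on the bench. Origin at the centre of its underside, z up. Any yaw. About 0.2 kg.
- tray_large_round: Fixed 108 mm square storage tray, yaw within 20 degrees: blue rim (top 18 mm above bench), grey foam (top 17 mm) with a round cut-out 68 mm in diameter in its middle, 7 mm deep; flat yellow bottom 10 mm above bench. Holds the steel disc with 8 mm to spare all round. Origin: centre of underside; z up. 
- tray_small_round: Fixed 108 mm square storage tray, yaw within 20 degrees: blue rim (top 18 mm above bench), grey foam (top 17 mm) with a round cut-out 48 mm in diameter in its middle, 7 mm deep; flat yellow bottom 10 mm above bench. Holds the brass disc with 8 mm to spare all round. Origin: centre of underside; z up. 
- tray_square: Fixed 108 mm square storage tray, yaw within 20 degrees: blue rim (top 18 mm above bench), grey foam (top 17 mm) with a square cut-out 62 x 62 mm in its middle, 7 mm deep; flat yellow bottom 10 mm above bench. Holds the white square block with 8 mm to spare all round. Origin: centre of underside; z up. The cut-out's sides lie along the tray's x and y.
- tray_oblong: Fixed 108 mm square storage tray, yaw within 20 degrees: blue rim (top 18 mm above bench), grey foam (top 17 mm) with an oblong cut-out 80 mm along the tray's x and 46 mm along its y in its middle, 7 mm deep; flat yellow bottom 10 mm above bench. Holds the fireclay block with 8 mm to spare all round. Origin: centre of underside; z up. Lay the block's long side along the tray's x.
- reagent_jar: Bystander: loose white plastic reagent jar with a blue cap, 70 mm in diameter, 106 mm high, standing just beyond the work. Origin at the centre of its underside.
- flask: Bystander: loose pale-green insulated drinking flask with a cream cap and carrying loop, 68 mm in diameter, 179 mm high, standing just beyond the work. Origin at the centre of its underside.
Not all that is in view belongs to the job. Leave any pink, purple or turquoise look-alike of the ptfe_block alone.

How it is judged (in metres and radians):
At the end, for the whole second after the job is handed in: Each block stands upright (within 5 degrees) in the cut-out of its own shape and size, its underside on the yellow layer (within 3 mm) and its centre within 12.5 mm of the cut-out's centre; all are released and at rest (horizontal distance between steel_disc and tray_large_round below 0.0125 m and z of steel_disc in the frame of tray_large_round below 0.013 m and angle between each of steel_disc, brass_disc, ptfe_block, brick_block's own z axis and vertical below 0.09 rad and linear speed of each of steel_disc, brass_disc, ptfe_block, brick_block below 0.02 m/s and angular speed of each of steel_disc, brass_disc, ptfe_block, brick_block below 0.2 rad/s and contact force between each of steel_disc, brass_disc, ptfe_block, brick_block and the fingers below 0.1 N and horizontal distance between brass_disc and tray_small_round below 0.0125 m and z of brass_disc in the frame of tray_small_round below 0.013 m and horizontal distance between ptfe_block and tray_square below 0.0125 m and z of ptfe_block in the frame of tray_square below 0.013 m and horizontal distance between brick_block and tray_oblong below 0.0125 m and z of brick_block in the frame of tray_oblong below 0.013 m); the robot touches nothing.
It fails at once if the reagent jar or the flask is pushed more than 20 mm or tipped (distance of any of reagent_jar, flask from where it was at the start of the episode above 0.02 m or angle between any of reagent_jar, flask's own z axis and vertical above 0.2 rad).
It fails at once if a block is dropped or thrown (moves faster than 0.5 m/s, a free fall of about 13 mm, while no finger touches it) ((linear speed of steel_disc above 0.5 m/s and contact force between steel_disc and the fingers below 0.1 N) or (linear speed of brass_disc above 0.5 m/s and contact force between brass_disc and the fingers below 0.1 N) or (linear speed of ptfe_block above 0.5 m/s and contact force between ptfe_block and the fingers below 0.1 N) or (linear speed of brick_block above 0.5 m/s and contact force between brick_block and the fingers below 0.1 N)).
It also fails if it takes over 96 s, if anything falls off the work surface, if the arm or the gripper's body presses on something with over 40 N, if the wrist force passes 120 N, or if a joint passes its speed limit or range.

## Working session

There is one attempt and no reset: what is moved stays moved. The work goes in short steps, Python scripts to look and compute and a tool call to move; the robot and the scene stay as the last step left them, time stands still between calls to the robot, and variables do not carry over. Pictures are saved under pics/ and viewed, at most 14 in all, crops included, and the job is handed in when it is done.

Besides the shell and the picture viewer there is one more tool, called after "Call:" by a JSON object that holds its "api" and its "payload", one argument or row to a line. arm_command: Moves the arm, as the interface text tells. Its arguments: {"type":"object","properties":{"rows":{"type":"array","items":{"type":"array","items":{"type":"array","items":{"type":"number","minimum":-1,"maximum":1}}}}},"required":["rows"]}

```bash
ls; mkdir -p pics; cat > h.py <<'E'
from cell import *
import numpy as np, cv2
from scipy.spatial.transform import Rotation as R
def snap(n,f):
    p,d=read_camera(n); cv2.imwrite(f'pics/{f}.png',p[:,:,::-1]); np.savez(f'pics/{f}.npz',p=p,d=d); return p,d
def cal(n):
    c=get_calibration(n); o=np.array(c["orientation"],float)
    r=R.from_euler('xyz',o).as_matrix() if o.size==3 else o.reshape(3,3)
    return np.array(c["camera_matrix"]),np.array(c["position"],float),r
def world(n,u,v,d):
    K,P,r=cal(n); u,v,d=map(np.asarray,(u,v,d))
    c=np.stack([(u-K[0,2])/K[0,0]*d,-(v-K[1,2])/K[1,1]*d,-d],-1)
    return c@r.T+P
def atz(n,u,v,z):
    P=cal(n)[1]; q=world(n,u,v,1000.); k=(z-P[2])/(q[...,2]-P[2]); return P+(q-P)*k
E
python3 - <<'E'
from h import *
print(state()); 
for n in("scene","top"): print(get_calibration(n)); snap(n,n+'0')
E
```

```text
pics
{'t': 0.0, 'joints': array([ 1.12136366e+00,  4.91570040e-01,  1.55947715e+00,  2.63796536e-05,
        1.09168398e+00, -1.05637688e-01]), 'qvel': array([-0.00046352, -0.00030762, -0.00102134,  0.0012999 ,  0.00128165,
       -0.00032069]), 'tau': array([ 4.83421627e-04, -6.12661314e+01, -2.58164424e+01,  6.91550947e-02,
        4.85147769e-02, -8.25104780e-05]), 'eef_pos': array([210.64643128, 588.3925015 , 404.14557234]), 'tcp_rot': array([-3.14046295e+00, -1.43311602e-04,  2.79778542e+00]), 'ft_force': array([ 0.6617433 , -0.17681667,  0.19469798]), 'moment': array([0.0202654 , 0.02661143, 0.02353587]), 'grip_force': 0.0, 'opening': 0.9996613182502674}
{'camera_matrix': array([[624.96897751,   0.        , 331.26982609],
       [  0.        , 624.96897751, 243.59683421],
       [  0.        ,   0.        ,   1.        ]]), 'position': array([1128.76959283,  628.67040552, 1009.97593755]), 'orientation': array([ 0.73328308, -0.01146144,  2.45202271])}
{'camera_matrix': array([[443.51524696,   0.        , 313.26022558],
       [  0.        , 443.51524696, 240.70069309],
       [  0.        ,   0.        ,   1.        ]]), 'position': array([ 398.86110838,  -49.40337264, 1059.51753952]), 'orientation': array([ 1.54582803e-01, -1.32831860e-03, -1.56985169e+00])}
```

View pics/top0.png

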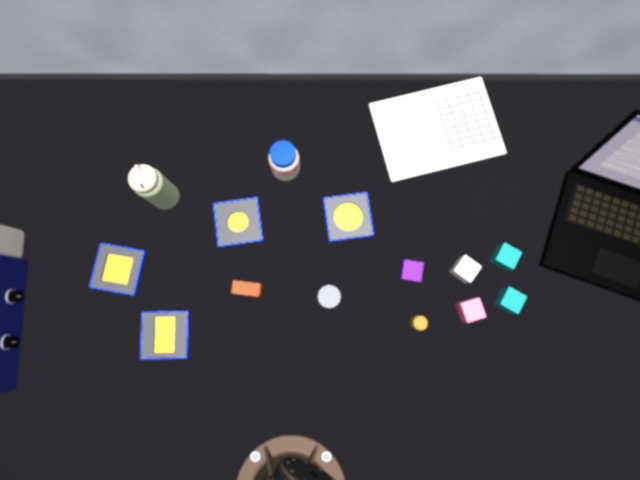

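View pics/scene0.png

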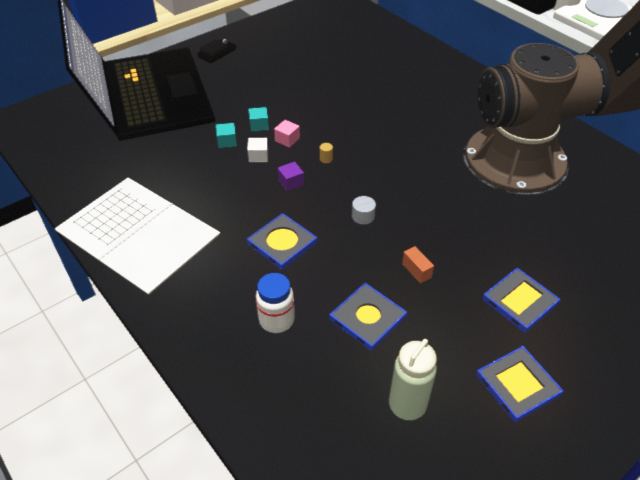

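The top view shows the trays at (238,222) small round, (348,217) large round, (118,269) square and (165,335) oblong. The blocks are at (247,289) brick, (329,296) steel, (420,323) brass and (466,269) white. The scene view agrees. The jar stands at (285,165) and the flask at (155,190), both beyond the trays.

```bash
cat > meas.py <<'E'
from h import *
def meas(f,items,cam='top'):
    z=np.load(f'pics/{f}.npz'); p,d=z['p'],z['d']
    vv,uu=np.mgrid[0:480,0:640]; W=world(cam,uu,vv,d)
    hsv=cv2.cvtColor(p,cv2.COLOR_RGB2HSV)
    for name,(u,v,w,zt,kind) in items.items():
        m=(abs(uu-u)<w)&(abs(vv-v)<w)&(d>0)
        if kind=='y': m&=(hsv[...,0]>20)&(hsv[...,0]<40)&(hsv[...,1]>120)&(hsv[...,2]>150)
        elif kind=='b': m&=(hsv[...,0]>105)&(hsv[...,0]<130)&(hsv[...,1]>150)&(hsv[...,2]>110)
        else: m&=abs(W[...,2]-zt)<8
        if m.sum()<10: print(name,'none',m.sum()); continue
        q=atz(cam,uu[m],vv[m],zt)[:,:2]   # project on known height
        (c,s,a)=cv2.minAreaRect(q.astype(np.float32))
        print(name,m.sum(),'z',np.median(W[m][:,2]).round(1),'mean',q.mean(0).round(1),'rect',np.round(c,1),np.round(s,1),round(a,1))
E
python3 - <<'E'
from meas import *
I={'steel':(329,296,22,40,'h'),'brass':(420,323,18,40,'h'),'ptfe':(466,269,19,40,'h'),'brick':(247,289,24,40,'h'),
'LR':(348,217,30,10,'y'),'SR':(238,222,30,10,'y'),'SQ':(118,269,30,10,'y'),'OB':(165,335,30,10,'y'),
'LRb':(348,217,32,18,'b'),'SRb':(238,222,32,18,'b'),'SQb':(118,269,34,18,'b'),'OBb':(165,335,32,18,'b'),
'jar':(283,155,22,106,'h'),'flask':(147,180,25,165,'h'),'purple':(413,271,16,40,'h'),'pink':(472,310,17,40,'h')}
meas('top0',I)
E
python3 - <<'E'
import cv2,numpy as np
p=cv2.imread('pics/top0.png')
a=cv2.resize(p[245:345,380:540],(800,500),interpolation=cv2.INTER_CUBIC)
cv2.imwrite('pics/crop1.png',a)
E
```

```text
Traceback (most recent call last):
  File "meas.py", line 12, in meas
    q=atz(cam,uu[m],vv[m],zt)[:,:2]   # project on known height
      ~~~^^^^^^^^^^^^^^^^^^^^
  File "h.py", line 15, in atz
    P=cal(n)[1]; q=world(n,u,v,1000.); k=(z-P[2])/(q[...,2]-P[2]); return P+(q-P)*k
                   ~~~~~^^^^^^^^^^^^^
  File "h.py", line 12, in world
    c=np.stack([(u-K[0,2])/K[0,0]*d,-(v-K[1,2])/K[1,1]*d,-d],-1)
ValueError: all input arrays must have the same shape
```

View pics/crop1.png

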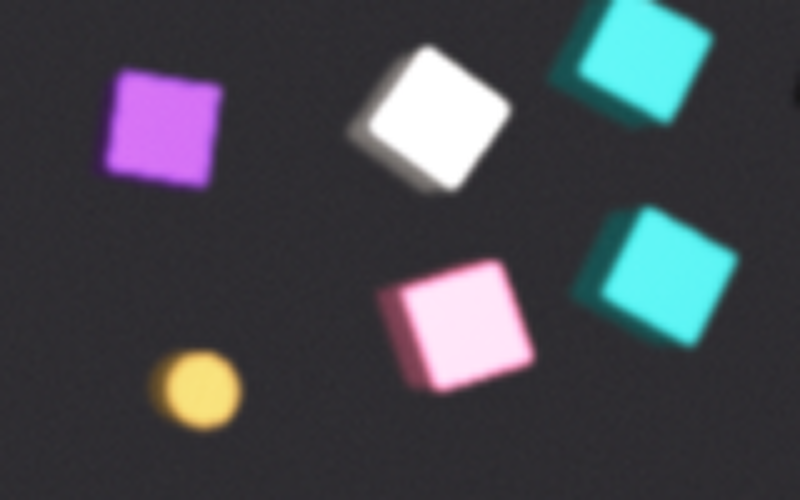

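The crop shows a white block whose top face has corners (428,45), (512,108), (453,190) and (369,125). Pink stands about 45 mm below it and turquoise about 45 mm to its right. The brass disc at (204,389) is clear of its neighbours.

```bash
sed -i 's/u,v,d=map(np.asarray,(u,v,d))/u,v,d=np.broadcast_arrays(u,v,d)/' h.py
cat > items.py <<'E'
I={'steel':(329,296,22,40,'h'),'brass':(420,323,18,40,'h'),'ptfe':(466,269,19,40,'h'),'brick':(247,289,24,40,'h'),
'LR':(348,217,30,10,'y'),'SR':(238,222,30,10,'y'),'SQ':(118,269,30,10,'y'),'OB':(165,335,30,10,'y'),
'LRb':(348,217,32,18,'b'),'SRb':(238,222,32,18,'b'),'SQb':(118,269,34,18,'b'),'OBb':(165,335,32,18,'b'),
'jar':(283,155,22,106,'h'),'flask':(147,180,25,165,'h'),'purple':(413,271,16,40,'h'),'pink':(472,310,17,40,'h')}
E
python3 - <<'E'
from meas import *
from items import I
meas('top0',I)
c=np.array([(428,45),(512,108),(453,190),(369,125)])/5-.4+[380,245]
q=atz('top',c[:,0],c[:,1],40.)[:,:2];print('ptfe corners',q.round(1).tolist(),q.mean(0))
for n,pts in {'pink':[(403,290),(500,262),(533,358),(440,390)],'turq1':[(578,66),(622,-8),(712,40),(668,122)]}.items():
    c=np.array(pts)/5-.4+[380,245];print(n,atz('top',c[:,0],c[:,1],40.)[:,:2].round(0).tolist())
E
```

```text
Traceback (most recent call last):
  File "meas.py", line 12, in meas
    q=atz(cam,uu[m],vv[m],zt)[:,:2]   # project on known height
      ~~~^^^^^^^^^^^^^^^^^^^^
  File "h.py", line 15, in atz
    P=cal(n)[1]; q=world(n,u,v,1000.); k=(z-P[2])/(q[...,2]-P[2]); return P+(q-P)*k
                                                                            ~~~~~^~
ValueError: operands could not be broadcast together with shapes (404,3) (404,)
```

```bash
sed -i 's/return P+(q-P)\*k/return P+(q-P)*k[...,None]/' h.py
python3 - <<'E'
from meas import *
from items import I
meas('top0',I)
c=np.array([(428,45),(512,108),(453,190),(369,125)])/5-.4+[380,245]
q=atz('top',c[:,0],c[:,1],40.)[:,:2];print('ptfe corners',q.round(1).tolist(),q.mean(0))
for n,pts in {'pink':[(403,290),(500,262),(533,358),(440,390)],'turq1':[(578,66),(622,-8),(712,40),(668,122)]}.items():
    c=np.array(pts)/5-.4+[380,245];print(n,atz('top',c[:,0],c[:,1],40.)[:,:2].round(0).tolist())
E
```

```text
steel 404 z 39.9 mean [430.2 -86.7] rect [430.2 -86.7] [51.3 48.4] 45.3
brass 163 z 40.1 mean [ 371.1 -292.1] rect [ 370.8 -292.2] [28.9 31.8] 0.1
ptfe 416 z 39.6 mean [ 494.4 -405.5] rect [ 494.3 -405.4] [47.3 47.7] 52.8
brick 371 z 40.3 mean [448.4 103.3] rect [448.4 103.5] [64.3 29.9] 83.0
LR none 7
SR 224 z 10.0 mean [611.  134.1] rect [610.4 133.3] [39.5 38.6] 1.4
SQ 651 z 10.3 mean [495.2 415.5] rect [495.4 415.4] [59.6 61.3] 79.8
OB 648 z 10.3 mean [341.9 296. ] rect [341.2 295.8] [77.3 43.7] 0.6
LRb 167 z 2.0 mean [ 612.4 -132.8] rect [ 620.8 -133.6] [113.5 112.7] 7.7
SRb 213 z 7.6 mean [603.2 121.3] rect [607.8 130.2] [113.7 112.1] 8.3
SQb 322 z 14.2 mean [493.  403.6] rect [494.6 410.8] [114.6 112.4] 79.7
OBb 284 z 13.2 mean [343.6 281.6] rect [342.9 291.9] [110.4 114. ] 0.1
jar 545 z 106.1 mean [747.1  18.4] rect [746.8  18.8] [61.  56.2] 0.4
flask 406 z 160.0 mean [671.8 307.2] rect [672.4 308.1] [56.  52.1] 3.7
purple 416 z 39.9 mean [ 489.3 -278.2] rect [ 489.4 -278.1] [47.4 46.5] 80.2
pink 435 z 39.8 mean [ 399.9 -413. ] rect [ 399.9 -413.1] [46.4 47.7] 16.4
ptfe corners [[527.9, -402.7], [498.6, -439.9], [460.9, -410.7], [490.7, -373.6]] [ 494.52938187 -406.71840271]
pink [[415.0, -385.0], [428.0, -430.0], [385.0, -443.0], [371.0, -400.0]]
turq1 [[518.0, -472.0], [553.0, -494.0], [530.0, -535.0], [492.0, -512.0]]
```

```bash
sed -i 's/>20)&(hsv\[...,0\]<40)&(hsv\[...,1\]>120)&(hsv\[...,2\]>150)/>18)\&(hsv[...,0]<42)\&(hsv[...,1]>70)\&(hsv[...,2]>120)/' meas.py
python3 - <<'E'
from meas import *
from items import I
z=np.load('pics/top0.npz')['p'];print(z[217,348],z[222,238],z[205,348])
T={k:I[k] for k in('LR','SR','SQ','OB')}
meas('top0',T)
S={'LR':(283,240,26,10,'y'),'SR':(368,314,24,10,'y'),'SQ':(521,382,30,10,'y'),'OB':(522,299,30,10,'y'),
'steel':(364,208,16,40,'h'),'brass':(326,150,12,40,'h'),'ptfe':(258,148,14,40,'h'),'brick':(418,262,20,40,'h')}
meas('scene0',S,'scene')
E
```

```text
[255 255 146] [255 255 133] [255 255 142]
LR 626 z 10.1 mean [ 622.8 -134.4] rect [ 623.1 -134.5] [64.1 67.8] 0.1
SR 333 z 10.5 mean [609.5 132. ] rect [609.1 132.1] [47.  45.8] 1.4
SQ 752 z 10.6 mean [494.8 414.4] rect [495.  414.2] [64.3 66.5] 80.0
OB 765 z 10.5 mean [342.6 294.9] rect [342.4 295. ] [84.  48.5] 1.0
LR 554 z 10.4 mean [ 622.2 -136.7] rect [ 622.7 -136.4] [61.5 67.4] 51.1
SR 375 z 10.3 mean [609.2 129.1] rect [608.6 129. ] [43.  47.5] 50.9
SQ 1026 z 10.1 mean [496.1 411.9] rect [495.8 411.5] [62.2 60.8] 79.8
OB 719 z 9.9 mean [343.5 292.7] rect [343.2 292.4] [77.8 46.7] 1.4
steel 346 z 39.7 mean [434.6 -82.4] rect [435.4 -80.7] [60.6 48.9] 49.2
brass 113 z 38.9 mean [ 374.6 -288.3] rect [ 375.7 -287. ] [37.8 29.2] 51.2
ptfe 267 z 39.9 mean [ 497.9 -401.6] rect [ 499.  -400.6] [53.4 46.8] 51.3
brick 422 z 39.3 mean [453.2 107.4] rect [454.  107.4] [68.8 36. ] 83.2
```

```bash
cat > plan.py <<'E'
from h import *
def plan(wps,pos=None,yaw=None):
    """wps: (x,y,z,closing angle deg or None). Prints tool-axis shift/turn of each call (tool down)."""
    s=state(); p=np.array(s['eef_pos'] if pos is None else pos); y=np.degrees(s['tcp_rot'][2]) if yaw is None else yaw
    print('start',p.round(1),round(y,1),'c',round(y-90,1),'open',round(s['opening'],3),'t',s['t'])
    for x,yy,z,c in wps:
        M=R.from_euler('zx',[0,0]).as_matrix(); M=(R.from_euler('z',y,degrees=True)*R.from_euler('x',180,degrees=True)).as_matrix()
        d=np.array([x,yy,z])-p; n=np.round(M.T@d/150,3)
        t=0 if c is None else round(-(((c+90-y)+180)%360-180)/360,3)
        k=int(np.ceil(max(np.linalg.norm(d)/41.7,abs(t)*360/7.16)))
        print([x,yy,z,c],'shift',n,'turn',t,'rows>=',k,'' if abs(n).max()<=1 else 'TOO FAR')
        p=p+M@n*150; y=y-t*360
        j1=np.degrees(np.arctan2(p[1],p[0])); print('   j6~',round(((j1-(y-90))+180)%360-180,1))
E
python3 - <<'E'
from plan import *
plan([(290,450,350,43),(360,320,300,10),(440,200,270,-7),(448.4,103.4,245,None),(448.4,103.4,202,None)])
E
```

```text
start [210.6 588.4 404.2] 160.3 c 70.3 open 1.0 t 0.1
[290, 450, 350, 43] shift [-0.809 -0.69   0.361] turn 0.076 rows>= 5 
   j6~ 14.3
[360, 320, 300, 10] shift [-0.953 -0.249  0.334] turn 0.092 rows>= 5 
   j6~ 31.8
[440, 200, 270, -7] shift [-0.879  0.389  0.2  ] turn 0.047 rows>= 4 
   j6~ 31.5
[448.4, 103.4, 245, None] shift [-0.632  0.135  0.166] turn 0 rows>= 3 
   j6~ 20.1
[448.4, 103.4, 202, None] shift [-0.    -0.     0.287] turn 0 rows>= 2 
   j6~ 20.1
```

Call:
{"api": "arm_command", "payload": {
  "rows": [
    [[-0.81,-0.69,0.36,0,0,0.076,1],[-0.81,-0.69,0.36,0,0,0.076,1],[-0.81,-0.69,0.36,0,0,0.076,1],[-0.81,-0.69,0.36,0,0,0.076,1],[-0.81,-0.69,0.36,0,0,0.076,1],[-0.81,-0.69,0.36,0,0,0.076,1]]
  ]
}}

```text
t: 0.6
eef_pos: [291.2, 448.7, 350.2]
tcp_rot: [-3.14, 0.0, 2.317]
ft_force: [-0.4, 0.2, 1.0]
opening: 1.005
grip_force: 0.0
```

Call:
{"api": "arm_command", "payload": {
  "rows": [
    [[-0.953,-0.249,0.334,0,0,0.092,1],[-0.953,-0.249,0.334,0,0,0.092,1],[-0.953,-0.249,0.334,0,0,0.092,1],[-0.953,-0.249,0.334,0,0,0.092,1],[-0.953,-0.249,0.334,0,0,0.092,1],[-0.953,-0.249,0.334,0,0,0.092,1]]
  ]
}}

```text
t: 1.1
eef_pos: [360.9, 319.9, 300.5]
tcp_rot: [-3.141, -0.0, 1.738]
ft_force: [0.6, -0.3, 0.8]
opening: 1.001
grip_force: 0.0
```

Call:
{"api": "arm_command", "payload": {
  "rows": [
    [[-0.879,0.389,0.2,0,0,0.047,1],[-0.879,0.389,0.2,0,0,0.047,1],[-0.879,0.389,0.2,0,0,0.047,1],[-0.879,0.389,0.2,0,0,0.047,1],[-0.879,0.389,0.2,0,0,0.047,1],[-0.879,0.389,0.2,0,0,0.047,1],[-0.879,0.389,0.2,0,0,0.047,1]]
  ]
}}

```text
t: 1.68
eef_pos: [440.0, 201.3, 271.0]
tcp_rot: [3.141, -0.0, 1.45]
ft_force: [0.4, -0.3, 0.1]
opening: 1.0
grip_force: 0.0
```

Call:
{"api": "arm_command", "payload": {
  "rows": [
    [[-0.641,0.135,0.173,0,0,0,1],[-0.641,0.135,0.173,0,0,0,1],[-0.641,0.135,0.173,0,0,0,1],[-0.641,0.135,0.173,0,0,0,1],[-0.641,0.135,0.173,0,0,0,1]]
  ]
}}

```text
t: 2.1
eef_pos: [448.4, 102.8, 244.9]
tcp_rot: [3.141, -0.0, 1.448]
ft_force: [-0.2, -0.0, 1.2]
opening: 1.0
grip_force: 0.0
```

Call:
{"api": "arm_command", "payload": {
  "rows": [
    [[0,0,0.15,0,0,0,1],[0,0,0.287,0,0,0,1],[0,0,0.287,0,0,0,1],[0,0,0.287,0,0,0,-1],[0,0,0.287,0,0,0,-1],[0,0,0.287,0,0,0,-1],[0,0,0.287,0,0,0,-1],[0,0,0.287,0,0,0,-1],[0,0,0.287,0,0,0,-1],[0,0,0.287,0,0,0,-1]]
  ]
}}

```text
t: 2.93
eef_pos: [448.4, 102.1, 201.9]
tcp_rot: [3.141, -0.0, 1.447]
ft_force: [-0.5, -0.4, 0.5]
opening: 0.568
grip_force: 0.0
```

```bash
python3 - <<'E'
from plan import *
print(state()['grip_force'])
plan([(448.4,103.4,280,None),(440,190,280,20),(400,270,280,75),(342.5,294.3,240,91),(342.5,294.3,213,None)])
E
```

```text
0.0
start [448.4 102.1 201.9] 82.9 c -7.1 open 0.568 t 2.9333
[448.4, 103.4, 280, None] shift [ 0.009 -0.001 -0.521] turn 0 rows>= 2 
   j6~ 20.1
[440, 190, 280, 20] shift [ 0.566 -0.127  0.   ] turn -0.075 rows>= 4 
   j6~ 3.5
[400, 270, 280, 75] shift [ 0.592 -0.07   0.   ] turn -0.153 rows>= 8 
   j6~ -41.0
[342.5, 294.3, 240, 91] shift [0.412 0.058 0.267] turn -0.045 rows>= 3 
   j6~ -50.5
[342.5, 294.3, 213, None] shift [ 0.   -0.    0.18] turn 0 rows>= 1 
   j6~ -50.5
```

Call:
{"api": "arm_command", "payload": {
  "rows": [
    [[0,0,0,0,0,0,-1],[0,0,0,0,0,0,-1],[0,0,0,0,0,0,-1],[0,0,0,0,0,0,-1],[0,0,0,0,0,0,-1],[0,0,0,0,0,0,-1],[0,0,0,0,0,0,-1]]
  ]
}}

```text
t: 3.52
eef_pos: [448.4, 102.1, 201.6]
tcp_rot: [-3.142, -0.0, 1.447]
ft_force: [0.5, -0.5, 0.1]
opening: 0.312
grip_force: 30.0
```

Call:
{"api": "arm_command", "payload": {
  "rows": [
    [[0,0,-0.05,0,0,0,-1],[0,0,-0.15,0,0,0,-1],[0,0,-0.3,0,0,0,-1],[0,0,-0.45,0,0,0,-1],[0,0,-0.52,0,0,0,-1],[0,0,-0.52,0,0,0,-1]]
  ]
}}

```text
t: 4.02
eef_pos: [448.5, 102.2, 282.0]
tcp_rot: [3.138, -0.001, 1.447]
ft_force: [1.1, 0.3, -2.4]
opening: 0.314
grip_force: 30.0
```

Call:
{"api": "arm_command", "payload": {
  "rows": [
    [[0.14,-0.03,0,0,0,-0.02,-1],[0.28,-0.06,0,0,0,-0.037,-1],[0.42,-0.09,0,0,0,-0.056,-1],[0.575,-0.127,0,0,0,-0.075,-1],[0.575,-0.127,0,0,0,-0.075,-1],[0.575,-0.127,0,0,0,-0.075,-1]]
  ]
}}

```text
t: 4.52
eef_pos: [439.7, 190.8, 279.0]
tcp_rot: [-3.141, -0.0, 1.919]
ft_force: [0.2, -0.4, -1.0]
opening: 0.313
grip_force: 30.0
```

Call:
{"api": "arm_command", "payload": {
  "rows": [
    [[0.07,-0.01,0,0,0,-0.019,-1],[0.15,-0.02,0,0,0,-0.038,-1],[0.22,-0.03,0,0,0,-0.057,-1],[0.3,-0.035,0,0,0,-0.076,-1],[0.37,-0.04,0,0,0,-0.095,-1],[0.45,-0.05,0,0,0,-0.114,-1],[0.52,-0.06,0,0,0,-0.133,-1],[0.592,-0.07,0,0,0,-0.153,-1],[0.592,-0.07,0,0,0,-0.153,-1],[0.592,-0.07,0,0,0,-0.153,-1]]
  ]
}}

```text
t: 5.35
eef_pos: [400.1, 269.5, 279.4]
tcp_rot: [-3.141, -0.0, 2.875]
ft_force: [-0.0, -0.7, -1.8]
opening: 0.31
grip_force: 30.0
```

Call:
{"api": "arm_command", "payload": {
  "rows": [
    [[0.1,0.015,0.06,0,0,-0.012,-1],[0.2,0.03,0.13,0,0,-0.024,-1],[0.3,0.045,0.2,0,0,-0.036,-1],[0.412,0.058,0.267,0,0,-0.045,-1],[0.412,0.058,0.267,0,0,-0.045,-1],[0.412,0.058,0.267,0,0,-0.045,-1]]
  ]
}}

```text
t: 5.85
eef_pos: [342.9, 293.9, 239.4]
tcp_rot: [-3.141, -0.001, -3.125]
ft_force: [-0.0, 0.5, -1.3]
opening: 0.316
grip_force: 30.0
```

```bash
python3 - <<'E'
from plan import *
plan([(342.5,294.3,225,91),(342.5,294.3,212.5,None)])
E
```

```text
start [342.9 293.9 239.4] -179.1 c -269.1 open 0.316 t 5.85
[342.5, 294.3, 225, 91] shift [0.003 0.002 0.096] turn -0.0 rows>= 1 
   j6~ -50.3
[342.5, 294.3, 212.5, None] shift [-0.     0.     0.083] turn 0 rows>= 1 
   j6~ -50.3
```

Call:
{"api": "arm_command", "payload": {
  "rows": [
    [[0.01,0,0.05,0,0,0,-1],[0.01,0,0.09,0,0,0,-1],[0.01,0,0.12,0,0,0,-1],[0.01,0,0.14,0,0,0,-1],[0.01,0,0.155,0,0,0,-1],[0.01,0,0.165,0,0,0,-1],[0.01,0,0.175,0,0,0,-1],[0.01,0,0.18,0,0,0,-1],[0.01,0,0.18,0,0,0,-1]]
  ]
}}

```text
t: 6.6
eef_pos: [341.1, 294.4, 212.5]
tcp_rot: [3.141, 0.0, -3.121]
ft_force: [-0.5, -0.7, -1.8]
opening: 0.315
grip_force: 30.0
```

Call:
{"api": "arm_command", "payload": {
  "rows": [
    [[-0.004,0,0.005,0,0,0,-1],[-0.004,0,0.005,0,0,0,-1],[-0.004,0,0.005,0,0,0,-0.3],[-0.004,0,0.005,0,0,0,0],[-0.004,0,0.005,0,0,0,1],[-0.004,0,0.005,0,0,0,1],[-0.004,0,0.005,0,0,0,1],[-0.004,0,0.005,0,0,0,1],[-0.004,0,0.005,0,0,0,1],[-0.004,0,0.005,0,0,0,1]]
  ]
}}

```text
t: 7.43
eef_pos: [341.7, 294.3, 211.8]
tcp_rot: [3.141, 0.0, -3.121]
ft_force: [-0.6, 0.1, -0.5]
opening: 0.784
grip_force: 0.0
```

Call:
{"api": "arm_command", "payload": {
  "rows": [
    [[0,0,-0.1,0,0,0,1],[0,0,-0.3,0,0,0,1],[0,0,-0.45,0,0,0,1],[0,0,-0.45,0,0,0,1]]
  ]
}}

```text
t: 7.77
eef_pos: [342.0, 294.6, 282.5]
tcp_rot: [3.139, 0.004, -3.121]
ft_force: [-0.1, -0.1, -0.3]
opening: 0.991
grip_force: 0.0
```

```bash
python3 - <<'E'
from plan import *
plan([(420,180,280,40),(430,50,270,0),(430.4,-86.7,245,-11),(430.4,-86.7,202,None)])
p,d=snap('scene','s1')
cv2.imwrite('pics/s1c.png',cv2.resize(p[230:430,380:620,::-1],(720,600)))
E
```

```text
start [342.  294.6 282.5] -178.8 c -268.8 open 0.991 t 7.7667
[420, 180, 280, 40] shift [-0.504 -0.775  0.017] turn 0.142 rows>= 8 
   j6~ -16.9
[430, 50, 270, 0] shift [-0.706 -0.507  0.066] turn 0.111 rows>= 6 
   j6~ 6.5
[430.4, -86.7, 245, -11] shift [-0.911  0.001  0.167] turn 0.031 rows>= 4 
   j6~ -0.3
[430.4, -86.7, 202, None] shift [-0.     0.     0.287] turn 0 rows>= 2 
   j6~ -0.3
```

View pics/s1c.png

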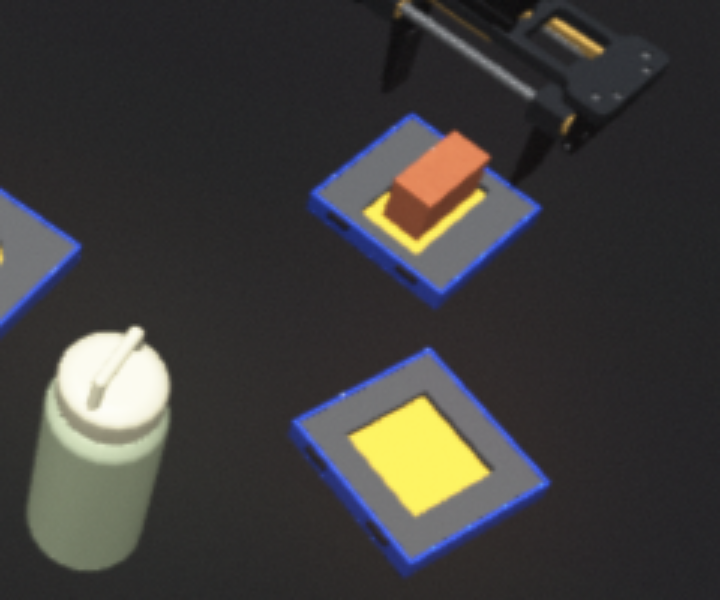

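The crop shows the brick upright in the oblong cut-out, with its base near (425,215) and yellow showing around it. The steel disc is next.

Call:
{"api": "arm_command", "payload": {
  "rows": [
    [[-0.504,-0.775,0.017,0,0,0.142,1],[-0.504,-0.775,0.017,0,0,0.142,1],[-0.504,-0.775,0.017,0,0,0.142,1],[-0.504,-0.775,0.017,0,0,0.142,1],[-0.504,-0.775,0.017,0,0,0.142,1],[-0.504,-0.775,0.017,0,0,0.142,1],[-0.504,-0.775,0.017,0,0,0.142,1],[-0.504,-0.775,0.017,0,0,0.142,1],[-0.504,-0.775,0.017,0,0,0.142,1]]
  ]
}}

```text
t: 8.57
eef_pos: [419.6, 179.6, 276.1]
tcp_rot: [-3.141, -0.001, 2.272]
ft_force: [0.2, 0.3, 0.2]
opening: 0.997
grip_force: 0.0
```

Call:
{"api": "arm_command", "payload": {
  "rows": [
    [[-0.706,-0.507,0.066,0,0,0.111,1],[-0.706,-0.507,0.066,0,0,0.111,1],[-0.706,-0.507,0.066,0,0,0.111,1],[-0.706,-0.507,0.066,0,0,0.111,1],[-0.706,-0.507,0.066,0,0,0.111,1],[-0.706,-0.507,0.066,0,0,0.111,1],[-0.706,-0.507,0.066,0,0,0.111,1],[-0.706,-0.507,0.066,0,0,0.111,1]]
  ]
}}

```text
t: 9.23
eef_pos: [429.6, 49.8, 266.6]
tcp_rot: [-3.141, -0.0, 1.578]
ft_force: [0.2, -0.2, 0.6]
opening: 0.998
grip_force: 0.0
```

Call:
{"api": "arm_command", "payload": {
  "rows": [
    [[-0.911,0,0.167,0,0,0.031,1],[-0.911,0,0.167,0,0,0.031,1],[-0.911,0,0.167,0,0,0.031,1],[-0.911,0,0.167,0,0,0.031,1],[-0.911,0,0.167,0,0,0.031,1],[-0.911,0,0.167,0,0,0.031,1]]
  ]
}}

```text
t: 9.73
eef_pos: [429.8, -87.1, 241.6]
tcp_rot: [-3.141, -0.0, 1.38]
ft_force: [0.0, -0.4, 0.1]
opening: 1.004
grip_force: 0.0
```

```bash
python3 - <<'E'
from plan import *
plan([(430.3,-86.7,202,None)])
E
```

```text
start [429.8 -87.1 241.6] 79.0 c -11.0 open 1.004 t 9.7333
[430.3, -86.7, 202, None] shift [0.003 0.003 0.264] turn 0 rows>= 1 
   j6~ -0.4
```

Call:
{"api": "arm_command", "payload": {
  "rows": [
    [[0.003,0.003,0.15,0,0,0,1],[0.003,0.003,0.264,0,0,0,1],[0.003,0.003,0.264,0,0,0,1],[0.003,0.003,0.264,0,0,0,-1],[0.003,0.003,0.264,0,0,0,-1],[0.003,0.003,0.264,0,0,0,-1],[0.003,0.003,0.264,0,0,0,-1],[0.003,0.003,0.264,0,0,0,-1],[0.003,0.003,0.264,0,0,0,-1],[0.003,0.003,0.264,0,0,0,-1]]
  ]
}}

```text
t: 10.57
eef_pos: [430.4, -86.6, 202.5]
tcp_rot: [3.141, -0.0, 1.378]
ft_force: [-0.5, 0.3, 0.5]
opening: 0.568
grip_force: 0.0
```

Call:
{"api": "arm_command", "payload": {
  "rows": [
    [[0,0,0,0,0,0,-1],[0,0,0,0,0,0,-1],[0,0,0,0,0,0,-1],[0,0,0,0,0,0,-1]]
  ]
}}

```text
t: 10.9
eef_pos: [430.4, -86.6, 202.4]
tcp_rot: [3.141, -0.0, 1.378]
ft_force: [0.2, 0.8, 4.4]
opening: 0.546
grip_force: 30.0
```

Call:
{"api": "arm_command", "payload": {
  "rows": [
    [[0,0,-0.05,0,0,0,-1],[0,0,-0.15,0,0,0,-1],[0,0,-0.27,0,0,0,-1],[0,0,-0.35,0,0,0,-1],[0,0,-0.4,0,0,0,-1],[0,0,-0.4,0,0,0,-1]]
  ]
}}

```text
t: 11.4
eef_pos: [430.4, -86.6, 263.4]
tcp_rot: [3.14, 0.0, 1.378]
ft_force: [0.6, -0.1, -7.3]
opening: 0.542
grip_force: 30.0
```

```bash
python3 - <<'E'
from plan import *
plan([(530,-115,262,None),(622.5,-135,240,None),(622.5,-135,212,None)])
E
```

```text
start [430.4 -86.6 263.4] 78.9 c -11.1 open 0.542 t 11.4
[530, -115, 262, None] shift [-0.058  0.688  0.009] turn 0 rows>= 3 
   j6~ -1.2
[622.5, -135, 240, None] shift [-0.013  0.631  0.147] turn 0 rows>= 3 
   j6~ -1.2
[622.5, -135, 212, None] shift [ 0.    -0.     0.186] turn 0 rows>= 1 
   j6~ -1.2
```

Call:
{"api": "arm_command", "payload": {
  "rows": [
    [[-0.01,0.08,0,0,0,0,-1],[-0.02,0.22,0,0,0,0,-1],[-0.03,0.4,0,0,0,0,-1],[-0.05,0.56,0,0,0,0,-1],[-0.058,0.66,0.009,0,0,0,-1],[-0.058,0.688,0.009,0,0,0,-1],[-0.058,0.688,0.009,0,0,0,-1]]
  ]
}}

```text
t: 11.98
eef_pos: [530.3, -115.0, 259.7]
tcp_rot: [-3.14, -0.0, 1.378]
ft_force: [0.5, 0.2, -6.0]
opening: 0.538
grip_force: 30.0
```

Call:
{"api": "arm_command", "payload": {
  "rows": [
    [[0,0.08,0.02,0,0,0,-1],[0,0.22,0.05,0,0,0,-1],[-0.01,0.38,0.09,0,0,0,-1],[-0.01,0.52,0.12,0,0,0,-1],[-0.013,0.6,0.14,0,0,0,-1],[-0.013,0.631,0.147,0,0,0,-1],[-0.013,0.631,0.147,0,0,0,-1],[-0.013,0.631,0.147,0,0,0,-1]]
  ]
}}

```text
t: 12.65
eef_pos: [621.5, -134.6, 238.3]
tcp_rot: [-3.139, -0.0, 1.378]
ft_force: [-0.4, 0.6, -6.0]
opening: 0.541
grip_force: 30.0
```

```bash
python3 - <<'E'
from plan import *
plan([(622.5,-135,212.8,None)])
E
```

```text
start [ 621.5 -134.6  238.3] 78.9 c -11.1 open 0.541 t 12.65
[622.5, -135, 212.8, None] shift [-0.001  0.007  0.17 ] turn 0 rows>= 1 
   j6~ -1.2
```

Call:
{"api": "arm_command", "payload": {
  "rows": [
    [[0,0.007,0.05,0,0,0,-1],[0,0.007,0.09,0,0,0,-1],[0,0.007,0.12,0,0,0,-1],[0,0.007,0.14,0,0,0,-1],[0,0.007,0.155,0,0,0,-1],[0,0.007,0.163,0,0,0,-1],[0,0.007,0.167,0,0,0,-1],[0,0.007,0.17,0,0,0,-1],[0,0.007,0.17,0,0,0,-1]]
  ]
}}

```text
t: 13.4
eef_pos: [623.6, -135.2, 213.4]
tcp_rot: [3.141, -0.0, 1.378]
ft_force: [-0.0, -0.4, -6.8]
opening: 0.546
grip_force: 30.0
```

Call:
{"api": "arm_command", "payload": {
  "rows": [
    [[0,-0.005,0.004,0,0,0,-1],[0,-0.005,0.007,0,0,0,-1],[0,-0.005,0.007,0,0,0,-1],[0,-0.005,0.007,0,0,0,0.15],[0,-0.005,0.007,0,0,0,0.2],[0,-0.005,0.007,0,0,0,1],[0,-0.005,0.007,0,0,0,1],[0,-0.005,0.007,0,0,0,1],[0,-0.005,0.007,0,0,0,1],[0,-0.005,0.007,0,0,0,1]]
  ]
}}

```text
t: 14.23
eef_pos: [622.9, -135.1, 212.3]
tcp_rot: [3.141, -0.0, 1.378]
ft_force: [-0.6, 0.7, -1.4]
opening: 0.895
grip_force: 0.0
```

Call:
{"api": "arm_command", "payload": {
  "rows": [
    [[0,0,-0.1,0,0,0,1],[0,0,-0.3,0,0,0,1],[0,0,-0.4,0,0,0,1],[0,0,-0.4,0,0,0,1]]
  ]
}}

```text
t: 14.57
eef_pos: [623.4, -135.2, 275.6]
tcp_rot: [3.136, 0.001, 1.378]
ft_force: [0.6, -0.3, 0.8]
opening: 0.996
grip_force: 0.0
```

```bash
python3 - <<'E'
from plan import *
plan([(500,-215,262,-25),(371,-292.2,245,-38),(371,-292.2,202,None)])
E
```

```text
start [ 623.4 -135.2  275.6] 78.9 c -11.1 open 0.996 t 14.5667
[500, -215, 262, -25] shift [-0.68  -0.705  0.091] turn 0.039 rows>= 4 
   j6~ 1.8
[371, -292.2, 245, -38] shift [-0.831 -0.561  0.113] turn 0.036 rows>= 4 
   j6~ -0.2
[371, -292.2, 202, None] shift [0.    0.    0.287] turn 0 rows>= 2 
   j6~ -0.2
```

Call:
{"api": "arm_command", "payload": {
  "rows": [
    [[-0.68,-0.705,0.091,0,0,0.039,1],[-0.68,-0.705,0.091,0,0,0.039,1],[-0.68,-0.705,0.091,0,0,0.039,1],[-0.68,-0.705,0.091,0,0,0.039,1],[-0.68,-0.705,0.091,0,0,0.039,1],[-0.68,-0.705,0.091,0,0,0.039,1],[-0.68,-0.705,0.091,0,0,0.039,1]]
  ]
}}

```text
t: 15.15
eef_pos: [499.9, -214.9, 258.4]
tcp_rot: [3.141, -0.0, 1.132]
ft_force: [-0.5, 0.4, 0.1]
opening: 1.002
grip_force: 0.0
```

Call:
{"api": "arm_command", "payload": {
  "rows": [
    [[-0.831,-0.561,0.113,0,0,0.036,1],[-0.831,-0.561,0.113,0,0,0.036,1],[-0.831,-0.561,0.113,0,0,0.036,1],[-0.831,-0.561,0.113,0,0,0.036,1],[-0.831,-0.561,0.113,0,0,0.036,1],[-0.831,-0.561,0.113,0,0,0.036,1],[-0.831,-0.561,0.113,0,0,0.036,1]]
  ]
}}

```text
t: 15.73
eef_pos: [371.5, -291.9, 241.7]
tcp_rot: [3.141, -0.0, 0.907]
ft_force: [0.3, 0.4, 0.4]
opening: 0.999
grip_force: 0.0
```

```bash
python3 - <<'E'
from plan import *
plan([(371,-292.2,202,None)])
E
```

```text
start [ 371.5 -291.9  241.7] 52.0 c -38.0 open 0.999 t 15.7333
[371, -292.2, 202, None] shift [-0.004 -0.001  0.265] turn 0 rows>= 1 
   j6~ -0.2
```

Call:
{"api": "arm_command", "payload": {
  "rows": [
    [[-0.004,0,0.15,0,0,0,1],[-0.004,0,0.265,0,0,0,1],[-0.004,0,0.265,0,0,0,1],[-0.004,0,0.265,0,0,0,-1],[-0.004,0,0.265,0,0,0,-1],[-0.004,0,0.265,0,0,0,-1],[-0.004,0,0.265,0,0,0,-1],[-0.004,0,0.265,0,0,0,-1],[-0.004,0,0.265,0,0,0,-1],[-0.004,0,0.265,0,0,0,-1]]
  ]
}}

```text
t: 16.57
eef_pos: [370.1, -292.6, 202.2]
tcp_rot: [3.141, -0.0, 0.906]
ft_force: [0.3, 0.7, -0.6]
opening: 0.565
grip_force: 0.0
```

Call:
{"api": "arm_command", "payload": {
  "rows": [
    [[0,0,0,0,0,0,-1],[0,0,0,0,0,0,-1],[0,0,0,0,0,0,-1],[0,0,0,0,0,0,-1],[0,0,0,0,0,0,-1],[0,0,0,0,0,0,-1],[0,0,0,0,0,0,-1]]
  ]
}}

```text
t: 17.15
eef_pos: [370.1, -292.6, 201.9]
tcp_rot: [3.141, -0.0, 0.907]
ft_force: [0.7, -1.3, -0.0]
opening: 0.329
grip_force: 30.0
```

Call:
{"api": "arm_command", "payload": {
  "rows": [
    [[0,0,-0.05,0,0,0,-1],[0,0,-0.15,0,0,0,-1],[0,0,-0.3,0,0,0,-1],[0,0,-0.45,0,0,0,-1],[0,0,-0.5,0,0,0,-1],[0,0,-0.5,0,0,0,-1],[0,0,-0.5,0,0,0,-1]]
  ]
}}

```text
t: 17.73
eef_pos: [369.9, -292.4, 276.7]
tcp_rot: [3.141, -0.0, 0.907]
ft_force: [-0.7, 0.5, -2.4]
opening: 0.332
grip_force: 30.0
```

```bash
python3 - <<'E'
from plan import *
plan([(450,-170,277,-20),(530,-30,277,0),(590,80,265,10),(609,131,240,12),(609,131,212,None)])
E
```

```text
start [ 369.9 -292.4  276.7] 51.9 c -38.1 open 0.332 t 17.7333
[450, -170, 277, -20] shift [ 0.972 -0.082 -0.002] turn -0.05 rows>= 4 
   j6~ -0.6
[530, -30, 277, 0] shift [1.059 0.18  0.   ] turn -0.056 rows>= 4 TOO FAR
   j6~ -3.3
[590, 80, 265, 10] shift [0.733 0.402 0.08 ] turn -0.027 rows>= 4 
   j6~ -2.1
[609, 131, 240, 12] shift [0.313 0.183 0.167] turn -0.006 rows>= 2 
   j6~ 0.2
[609, 131, 212, None] shift [ 0.    -0.     0.186] turn 0 rows>= 1 
   j6~ 0.2
```

Call:
{"api": "arm_command", "payload": {
  "rows": [
    [[0.1,-0.01,0,0,0,-0.006,-1],[0.3,-0.025,0,0,0,-0.016,-1],[0.52,-0.044,0,0,0,-0.027,-1],[0.74,-0.062,0,0,0,-0.038,-1],[0.92,-0.078,0,0,0,-0.047,-1],[0.972,-0.082,0,0,0,-0.05,-1]]
  ]
}}

```text
t: 18.23
eef_pos: [451.3, -167.6, 275.5]
tcp_rot: [-3.139, -0.001, 1.226]
ft_force: [-0.0, -0.0, -1.7]
opening: 0.327
grip_force: 30.0
```

Call:
{"api": "arm_command", "payload": {
  "rows": [
    [[0.2,0.03,0,0,0,-0.01,-1],[0.4,0.07,0,0,0,-0.022,-1],[0.6,0.1,0,0,0,-0.034,-1],[0.8,0.14,0,0,0,-0.045,-1],[0.94,0.16,0,0,0,-0.053,-1],[0.98,0.166,0,0,0,-0.056,-1],[0.98,0.166,0,0,0,-0.056,-1]]
  ]
}}

```text
t: 18.82
eef_pos: [524.2, -39.8, 275.7]
tcp_rot: [-3.14, -0.0, 1.575]
ft_force: [0.0, 0.8, -2.5]
opening: 0.331
grip_force: 30.0
```

```bash
python3 - <<'E'
from plan import *
plan([(590,80,265,10),(609,131,240,12)])
E
```

```text
start [524.2 -39.8 275.7] 90.2 c 0.2 open 0.331 t 18.8167
[590, 80, 265, 10] shift [0.797 0.442 0.071] turn -0.027 rows>= 4 
   j6~ -2.2
[609, 131, 240, 12] shift [0.313 0.183 0.167] turn -0.006 rows>= 2 
   j6~ 0.0
```

Call:
{"api": "arm_command", "payload": {
  "rows": [
    [[0.1,0.05,0,0,0,-0.004,-1],[0.27,0.15,0.02,0,0,-0.01,-1],[0.45,0.25,0.04,0,0,-0.016,-1],[0.63,0.35,0.06,0,0,-0.022,-1],[0.76,0.42,0.071,0,0,-0.027,-1],[0.797,0.442,0.071,0,0,-0.027,-1],[0.797,0.442,0.071,0,0,-0.027,-1]]
  ]
}}

```text
t: 19.4
eef_pos: [590.2, 78.9, 265.3]
tcp_rot: [-3.14, -0.0, 1.741]
ft_force: [-0.4, -0.6, -3.0]
opening: 0.333
grip_force: 30.0
```

Call:
{"api": "arm_command", "payload": {
  "rows": [
    [[0.08,0.05,0.04,0,0,-0.002,-1],[0.17,0.1,0.09,0,0,-0.004,-1],[0.26,0.15,0.14,0,0,-0.006,-1],[0.313,0.183,0.167,0,0,-0.006,-1],[0.313,0.183,0.167,0,0,-0.006,-1],[0.313,0.183,0.167,0,0,-0.006,-1],[0.313,0.183,0.167,0,0,-0.006,-1]]
  ]
}}

```text
t: 19.98
eef_pos: [609.1, 129.8, 241.2]
tcp_rot: [-3.141, 0.0, 1.78]
ft_force: [0.6, -0.6, -2.7]
opening: 0.327
grip_force: 30.0
```

```bash
python3 - <<'E'
from plan import *
plan([(609,131,212.0,None)])
E
```

```text
start [609.1 129.8 241.2] 102.0 c 12.0 open 0.327 t 19.9833
[609, 131, 212.0, None] shift [0.008 0.001 0.195] turn 0 rows>= 1 
   j6~ 0.2
```

Call:
{"api": "arm_command", "payload": {
  "rows": [
    [[0.006,0,0.06,0,0,0,-1],[0.006,0,0.1,0,0,0,-1],[0.006,0,0.135,0,0,0,-1],[0.006,0,0.16,0,0,0,-1],[0.006,0,0.175,0,0,0,-1],[0.006,0,0.185,0,0,0,-1],[0.006,0,0.19,0,0,0,-1],[0.006,0,0.194,0,0,0,-1],[0.006,0,0.194,0,0,0,-1]]
  ]
}}

```text
t: 20.73
eef_pos: [609.0, 130.9, 212.2]
tcp_rot: [3.141, -0.0, 1.78]
ft_force: [-0.3, -1.2, -2.9]
opening: 0.333
grip_force: 30.0
```

Call:
{"api": "arm_command", "payload": {
  "rows": [
    [[0,0,0.002,0,0,0,-1],[0,0,0.002,0,0,0,-0.25],[0,0,0.002,0,0,0,-0.2],[0,0,0.002,0,0,0,0.2],[0,0,0.002,0,0,0,1],[0,0,0.002,0,0,0,1],[0,0,0.002,0,0,0,1],[0,0,0.002,0,0,0,1],[0,0,0.002,0,0,0,1],[0,0,0.002,0,0,0,1]]
  ]
}}

```text
t: 21.57
eef_pos: [609.0, 130.9, 211.9]
tcp_rot: [3.142, -0.0, 1.78]
ft_force: [0.3, 0.8, 0.6]
opening: 0.837
grip_force: 0.0
```

Call:
{"api": "arm_command", "payload": {
  "rows": [
    [[0,0,-0.1,0,0,0,1],[0,0,-0.3,0,0,0,1],[0,0,-0.4,0,0,0,1],[0,0,-0.4,0,0,0,1],[0,0,-0.4,0,0,0,1]]
  ]
}}

```text
t: 21.98
eef_pos: [608.9, 130.9, 272.4]
tcp_rot: [3.14, 0.0, 1.78]
ft_force: [-1.6, 1.1, -0.9]
opening: 1.0
grip_force: 0.0
```

```bash
python3 - <<'E'
from plan import *
plan([(588,5,272,0),(564,-120,272,-12),(540,-245,272,-25),(515,-340,262,-37.2),(494.4,-405.6,245,None)])
E
```

```text
start [608.9 130.9 272.4] 102.0 c 12.0 open 1.0 t 21.9833
[588, 5, 272, 0] shift [-0.792 -0.311  0.003] turn 0.033 rows>= 4 
   j6~ 0.4
[564, -120, 272, -12] shift [-0.833 -0.161 -0.   ] turn 0.034 rows>= 4 
   j6~ 0.1
[540, -245, 272, -25] shift [-0.848  0.018 -0.   ] turn 0.036 rows>= 4 
   j6~ 0.7
[515, -340, 262, -37.2] shift [-0.644  0.118  0.066] turn 0.034 rows>= 3 
   j6~ 3.9
[494.4, -405.6, 245, None] shift [-0.431  0.156  0.114] turn 0 rows>= 2 
   j6~ -2.0
```

Call:
{"api": "arm_command", "payload": {
  "rows": [
    [[-0.792,-0.311,0,0,0,0.033,1],[-0.792,-0.311,0,0,0,0.033,1],[-0.792,-0.311,0,0,0,0.033,1],[-0.792,-0.311,0,0,0,0.033,1],[-0.792,-0.311,0,0,0,0.033,1]]
  ]
}}

```text
t: 22.4
eef_pos: [587.7, 2.9, 270.7]
tcp_rot: [-3.14, -0.0, 1.569]
ft_force: [0.0, 0.9, 0.3]
opening: 0.998
grip_force: 0.0
```

Call:
{"api": "arm_command", "payload": {
  "rows": [
    [[-0.833,-0.161,0,0,0,0.034,1],[-0.833,-0.161,0,0,0,0.034,1],[-0.833,-0.161,0,0,0,0.034,1],[-0.833,-0.161,0,0,0,0.034,1],[-0.833,-0.161,0,0,0,0.034,1]]
  ]
}}

```text
t: 22.82
eef_pos: [564.0, -120.9, 271.0]
tcp_rot: [-3.141, -0.0, 1.357]
ft_force: [1.2, 1.3, -0.4]
opening: 1.004
grip_force: 0.0
```

Call:
{"api": "arm_command", "payload": {
  "rows": [
    [[-0.848,0.018,0,0,0,0.036,1],[-0.848,0.018,0,0,0,0.036,1],[-0.848,0.018,0,0,0,0.036,1],[-0.848,0.018,0,0,0,0.036,1],[-0.848,0.018,0,0,0,0.036,1]]
  ]
}}

```text
t: 23.23
eef_pos: [540.3, -245.0, 271.2]
tcp_rot: [-3.141, -0.0, 1.132]
ft_force: [-0.2, 0.2, -0.2]
opening: 1.001
grip_force: 0.0
```

Call:
{"api": "arm_command", "payload": {
  "rows": [
    [[-0.644,0.118,0.066,0,0,0.034,1],[-0.644,0.118,0.066,0,0,0.034,1],[-0.644,0.118,0.066,0,0,0.034,1],[-0.644,0.118,0.066,0,0,0.034,1],[-0.644,0.118,0.066,0,0,0.034,1],[-0.644,0.118,0.066,0,0,0.034,1],[-0.644,0.118,0.066,0,0,0.034,1]]
  ]
}}

```text
t: 23.82
eef_pos: [515.9, -337.9, 262.0]
tcp_rot: [-3.141, -0.0, 0.922]
ft_force: [0.4, -0.1, 0.2]
opening: 1.001
grip_force: 0.0
```

```bash
python3 - <<'E'
from plan import *
from meas import meas
plan([(494.4,-405.6,245,-37.2),(494.4,-405.6,202,None)])
p,d=snap('top','t2')
E
```

```text
start [ 515.9 -337.9  262. ] 52.8 c -37.2 open 1.001 t 23.8167
[494.4, -405.6, 245, -37.2] shift [-0.446  0.159  0.113] turn 0.0 rows>= 2 
   j6~ -2.2
[494.4, -405.6, 202, None] shift [-0.    -0.     0.287] turn 0 rows>= 2 
   j6~ -2.2
```

View pics/t2.png

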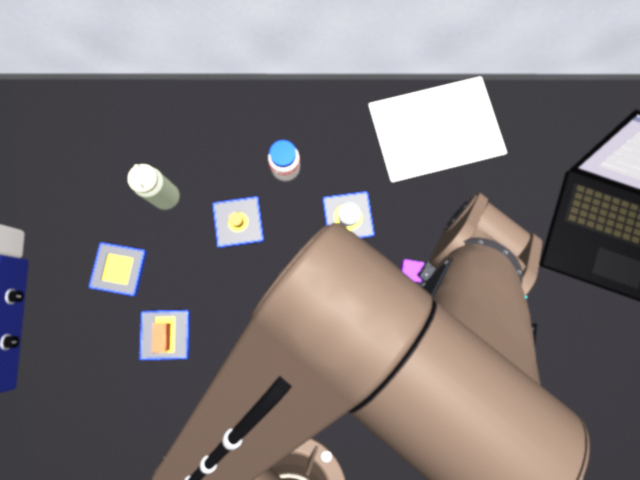

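The top view shows the brick (162,335), brass (237,220) and steel (349,215) each inside its cut-out, and the jar and flask unmoved. Now the white block.

Call:
{"api": "arm_command", "payload": {
  "rows": [
    [[-0.446,0.159,0.113,0,0,0,1],[-0.446,0.159,0.113,0,0,0,1],[-0.446,0.159,0.113,0,0,0,1],[-0.446,0.159,0.113,0,0,0,1],[-0.446,0.159,0.113,0,0,0,1]]
  ]
}}

```text
t: 24.28
eef_pos: [493.8, -406.7, 245.0]
tcp_rot: [-3.141, -0.0, 0.92]
ft_force: [0.1, 0.3, -0.2]
opening: 1.004
grip_force: 0.0
```

Call:
{"api": "arm_command", "payload": {
  "rows": [
    [[0,0,0.15,0,0,0,1],[0,0,0.287,0,0,0,1],[0,0,0.287,0,0,0,1],[0,0,0.287,0,0,0,-1],[0,0,0.287,0,0,0,-1],[0,0,0.287,0,0,0,-1],[0,0,0.287,0,0,0,-1],[0,0,0.287,0,0,0,-1],[0,0,0.287,0,0,0,-1],[0,0,0.287,0,0,0,-1]]
  ]
}}

```text
t: 25.12
eef_pos: [493.4, -407.6, 202.2]
tcp_rot: [3.141, -0.0, 0.919]
ft_force: [-0.5, 1.1, 0.9]
opening: 0.568
grip_force: 0.0
```

Call:
{"api": "arm_command", "payload": {
  "rows": [
    [[0,0,0,0,0,0,-1],[0,0,0,0,0,0,-1],[0,0,0,0,0,0,-1],[0,0,0,0,0,0,-1],[0,0,0,0,0,0,-1]]
  ]
}}

```text
t: 25.53
eef_pos: [493.4, -407.6, 202.0]
tcp_rot: [3.141, -0.0, 0.919]
ft_force: [-0.1, -0.5, 2.6]
opening: 0.485
grip_force: 30.0
```

Call:
{"api": "arm_command", "payload": {
  "rows": [
    [[0,0,-0.05,0,0,0,-1],[0,0,-0.15,0,0,0,-1],[0,0,-0.3,0,0,0,-1],[0,0,-0.45,0,0,0,-1],[0,0,-0.5,0,0,0,-1],[0,0,-0.5,0,0,0,-1],[0,0,-0.5,0,0,0,-1]]
  ]
}}

```text
t: 26.12
eef_pos: [493.3, -407.4, 276.5]
tcp_rot: [-3.141, -0.0, 0.919]
ft_force: [0.2, -0.2, -2.3]
opening: 0.486
grip_force: 30.0
```

```bash
python3 - <<'E'
from plan import *
plan([(505,-270,278,-30),(515,-135,278,-22),(515,0,278,-16),(515,135,278,-12),(510,270,278,-10),(500,370,262,None),(495,413.5,240,None)])
E
```

```text
start [ 493.3 -407.4  276.5] 52.7 c -37.3 open 0.486 t 26.1167
[505, -270, 278, -30] shift [ 0.776 -0.493 -0.01 ] turn -0.02 rows>= 4 
   j6~ 2.0
[515, -135, 278, -22] shift [ 0.812 -0.395  0.   ] turn -0.023 rows>= 4 
   j6~ 7.2
[515, 0, 278, -16] shift [ 0.835 -0.335  0.   ] turn -0.016 rows>= 4 
   j6~ 16.1
[515, 135, 278, -12] shift [ 0.865 -0.249  0.   ] turn -0.011 rows>= 4 
   j6~ 26.8
[510, 270, 278, -10] shift [ 0.873 -0.222  0.   ] turn -0.006 rows>= 4 
   j6~ 37.9
[500, 370, 262, None] shift [ 0.645 -0.181  0.107] turn 0 rows>= 3 
   j6~ 46.5
[495, 413.5, 240, None] shift [ 0.279 -0.084  0.146] turn 0 rows>= 2 
   j6~ 49.9
```

Call:
{"api": "arm_command", "payload": {
  "rows": [
    [[0.1,-0.06,0,0,0,-0.003,-1],[0.25,-0.16,0,0,0,-0.007,-1],[0.42,-0.27,0,0,0,-0.011,-1],[0.6,-0.38,-0.01,0,0,-0.015,-1],[0.776,-0.493,-0.01,0,0,-0.02,-1],[0.776,-0.493,-0.01,0,0,-0.02,-1]]
  ]
}}

```text
t: 26.62
eef_pos: [505.0, -265.7, 276.8]
tcp_rot: [-3.137, -0.001, 1.049]
ft_force: [0.4, -0.4, -1.2]
opening: 0.481
grip_force: 30.0
```

Call:
{"api": "arm_command", "payload": {
  "rows": [
    [[0.16,-0.08,0,0,0,-0.005,-1],[0.32,-0.16,0,0,0,-0.01,-1],[0.48,-0.24,0,0,0,-0.014,-1],[0.65,-0.32,0,0,0,-0.018,-1],[0.812,-0.395,0,0,0,-0.023,-1]]
  ]
}}

```text
t: 27.03
eef_pos: [514.8, -133.9, 277.1]
tcp_rot: [-3.139, -0.0, 1.19]
ft_force: [0.7, -0.4, -2.1]
opening: 0.478
grip_force: 30.0
```

Call:
{"api": "arm_command", "payload": {
  "rows": [
    [[0.17,-0.07,0,0,0,-0.003,-1],[0.34,-0.14,0,0,0,-0.006,-1],[0.5,-0.2,0,0,0,-0.01,-1],[0.67,-0.27,0,0,0,-0.013,-1],[0.835,-0.335,0,0,0,-0.016,-1]]
  ]
}}

```text
t: 27.45
eef_pos: [514.8, 1.1, 277.1]
tcp_rot: [-3.139, 0.0, 1.291]
ft_force: [0.3, -0.1, -2.8]
opening: 0.484
grip_force: 30.0
```

Call:
{"api": "arm_command", "payload": {
  "rows": [
    [[0.17,-0.05,0,0,0,-0.002,-1],[0.34,-0.1,0,0,0,-0.004,-1],[0.52,-0.15,0,0,0,-0.006,-1],[0.69,-0.2,0,0,0,-0.009,-1],[0.865,-0.249,0,0,0,-0.011,-1]]
  ]
}}

```text
t: 27.87
eef_pos: [514.9, 136.0, 277.1]
tcp_rot: [-3.14, 0.001, 1.36]
ft_force: [-0.1, -0.1, -3.1]
opening: 0.482
grip_force: 30.0
```

Call:
{"api": "arm_command", "payload": {
  "rows": [
    [[0.18,-0.04,0,0,0,-0.001,-1],[0.36,-0.09,0,0,0,-0.002,-1],[0.54,-0.13,0,0,0,-0.004,-1],[0.7,-0.18,0,0,0,-0.005,-1],[0.83,-0.21,0,0,0,-0.006,-1],[0.873,-0.222,0,0,0,-0.006,-1],[0.873,-0.222,0,0,0,-0.006,-1]]
  ]
}}

```text
t: 28.45
eef_pos: [509.9, 270.9, 277.2]
tcp_rot: [-3.14, 0.001, 1.398]
ft_force: [-1.0, -0.1, -2.2]
opening: 0.486
grip_force: 30.0
```

```bash
python3 - <<'E'
from plan import *
plan([(500,370,262,-10),(495,413.5,240,None)])
E
```

```text
start [509.9 270.9 277.2] 80.1 c -9.9 open 0.486 t 28.45
[500, 370, 262, -10] shift [ 0.639 -0.178  0.101] turn 0.0 rows>= 3 
   j6~ 46.4
[495, 413.5, 240, None] shift [ 0.28  -0.083  0.147] turn 0 rows>= 2 
   j6~ 49.8
```

Call:
{"api": "arm_command", "payload": {
  "rows": [
    [[0.13,-0.04,0.02,0,0,0,-1],[0.3,-0.08,0.05,0,0,0,-1],[0.46,-0.13,0.08,0,0,0,-1],[0.58,-0.16,0.1,0,0,0,-1],[0.639,-0.178,0.101,0,0,0,-1],[0.639,-0.178,0.101,0,0,0,-1]]
  ]
}}

```text
t: 28.95
eef_pos: [500.4, 369.2, 262.5]
tcp_rot: [-3.141, 0.001, 1.397]
ft_force: [0.0, -0.4, -1.7]
opening: 0.48
grip_force: 30.0
```

Call:
{"api": "arm_command", "payload": {
  "rows": [
    [[0.09,-0.03,0.05,0,0,0,-1],[0.18,-0.06,0.1,0,0,0,-1],[0.25,-0.08,0.13,0,0,0,-1],[0.265,-0.083,0.147,0,0,0,-1],[0.265,-0.083,0.147,0,0,0,-1],[0.265,-0.083,0.147,0,0,0,-1]]
  ]
}}

```text
t: 29.45
eef_pos: [495.1, 410.1, 241.0]
tcp_rot: [-3.141, 0.0, 1.397]
ft_force: [-0.2, 1.3, -1.2]
opening: 0.487
grip_force: 30.0
```

```bash
python3 - <<'E'
from plan import *
plan([(495,411.5,212.2,-10)])
E
```

```text
start [495.1 410.1 241. ] 80.0 c -10.0 open 0.487 t 29.45
[495, 411.5, 212.2, -10] shift [ 0.009 -0.002  0.192] turn 0.0 rows>= 1 
   j6~ 49.7
```

Call:
{"api": "arm_command", "payload": {
  "rows": [
    [[0.006,0,0.06,0,0,0,-1],[0.006,0,0.1,0,0,0,-1],[0.006,0,0.135,0,0,0,-1],[0.006,0,0.16,0,0,0,-1],[0.006,0,0.175,0,0,0,-1],[0.006,0,0.184,0,0,0,-1],[0.006,0,0.188,0,0,0,-1],[0.006,0,0.192,0,0,0,-1],[0.006,0,0.192,0,0,0,-1]]
  ]
}}

```text
t: 30.2
eef_pos: [495.3, 411.1, 212.5]
tcp_rot: [3.141, -0.0, 1.397]
ft_force: [0.2, 0.2, -2.2]
opening: 0.481
grip_force: 30.0
```

Call:
{"api": "arm_command", "payload": {
  "rows": [
    [[0,0,0.002,0,0,0,-1],[0,0,0.002,0,0,0,0.05],[0,0,0.002,0,0,0,0.1],[0,0,0.002,0,0,0,0.4],[0,0,0.002,0,0,0,1],[0,0,0.002,0,0,0,1],[0,0,0.002,0,0,0,1],[0,0,0.002,0,0,0,1],[0,0,0.002,0,0,0,1],[0,0,0.002,0,0,0,1]]
  ]
}}

```text
t: 31.03
eef_pos: [495.3, 411.1, 212.2]
tcp_rot: [-3.142, -0.0, 1.397]
ft_force: [0.1, -0.3, -0.1]
opening: 0.97
grip_force: 0.0
```

Call:
{"api": "arm_command", "payload": {
  "rows": [
    [[0,0,-0.1,0,0,0,1],[0,0,-0.3,0,0,0,1],[0,0,-0.6,0,0,0,1],[0,0,-0.9,0,0,0,1],[-0.3,0,-0.9,0,0,0,1],[-0.6,0,-0.9,0,0,0,1],[-0.9,0,-0.9,0,0,0,1],[-0.9,0,-0.9,0,0,0,1]]
  ]
}}

```text
t: 31.7
eef_pos: [470.5, 274.3, 347.5]
tcp_rot: [-3.141, 0.001, 1.395]
ft_force: [1.1, 1.1, -0.3]
opening: 0.998
grip_force: 0.0
```

```bash
python3 - <<'E'
from h import *
print(state()['eef_pos'])
p,d=snap('scene','s3'); cv2.imwrite('pics/s3c.png',cv2.resize(p[190:450,230:590,::-1],(792,572),interpolation=cv2.INTER_CUBIC))
E
```

```text
[470.52749379 274.32121227 347.52813978]
```

View pics/s3c.png

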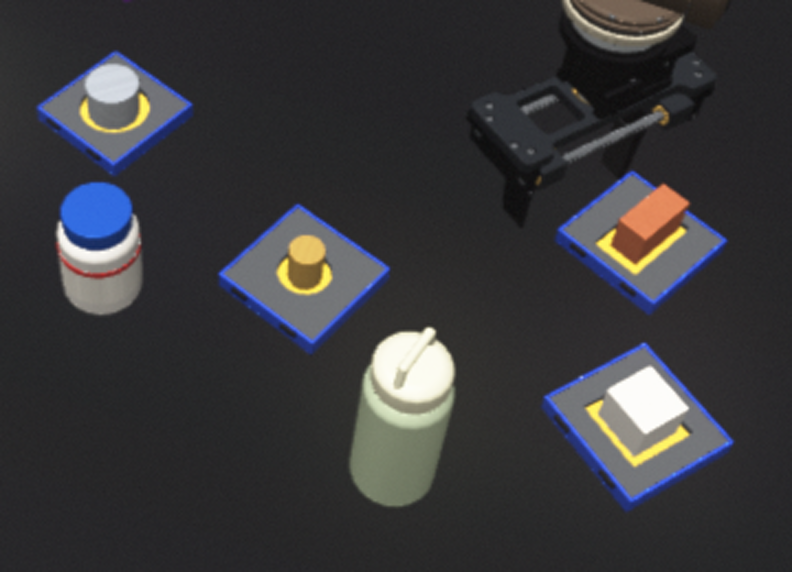

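The crop shows all four blocks upright with yellow around them: steel (113,97), brass (306,262), brick (650,225) and white (645,410). The gripper is clear of everything. I'll check the top heights, which should be about 50 mm, then hand in.

```bash
python3 - <<'E'
from meas import *
meas('s3',{'steel':(281,228,16,50,'h'),'brass':(369,302,12,50,'h'),'brick':(526,290,22,50,'h'),'ptfe':(524,372,22,50,'h')},'scene')
print(job_done())
E
```

```text
steel 398 z 49.9 mean [ 625.9 -131.2] rect [ 626.  -131.3] [54.9 55.5] 4.2
brass 214 z 49.6 mean [612.6 133.6] rect [613.2 133.7] [35.7 30.6] 48.7
brick 450 z 49.5 mean [344.6 296.3] rect [344.9 296.2] [70.1 32.1] 0.9
ptfe 680 z 49.4 mean [500.6 413.9] rect [501. 414.] [48.5 51.2] 80.3
the job is handed in; nothing more can be done
None
```

All four blocks were placed upright on the yellow bottoms of their own cut-outs and the job was handed in at about 32 s; the jar and flask did not visibly move, and the hand-in gave no verdict.

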